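# Load the carousel reader and hold the third click

### The arm

A 6-joint arm with a two-finger parallel gripper is mounted at the origin on the work surface. World frame = base frame: x ahead of the robot, y to its left, z up, the work surface at z = 0. Lengths are in mm, angles in rad, forces in N, time in s.
With the tool pointing down it reaches from about 275 to 1000 mm from the base axis. Payload 8.4 kg.
Tool frame: the origin (TCP) lies midway between the tips of the shut fingers; the grasp point (between the pads) lies 19 mm behind it; z points along the fingers, y is the line along which they close (so a half turn about z gives the same grasp; the last joint's range is limited). The gripper opens to 85 mm and grips with 20 to 120 N. Pads are 22 mm wide; open, the fingers measure 114 mm over their backs; the gripper's body (76 mm by 85 mm) begins 54 mm behind the grasp point. The pads swing forward as they close: fully open they stand 13 mm farther back than shut.
Start: joints at [-1.28, 0.353, 1.633, -0, 1.155, -0.002], TCP at [180.395, -598.403, 231.281] pointing down, gripper open.
Joint ranges: [-2.63, 2.63], [-0.92, 2.1], [0.06, 2.66], [-1.3, 4.44], [0, 2.69], [-3.02, 3.02]. Speed limits (rad/s): [2.22, 2.22, 2.79, 3.14, 3.14, 3.14].

### API

Orientations are given as [roll, pitch, yaw] about the fixed x, y, z axes, in that order (R = Rz(yaw) Ry(pitch) Rx(roll)).
In Python, from rig import r gives the robot as it stands.
- The arm moves only by the shell command python3 -m inch 'ROWS' [OPENING] [FORCE]. ROWS is JSON, a list that holds one entry, the list of rows, each a list of 6 numbers: the shift along the tool's x, y, z scaled (see below), then the turn, a rotation vector about the tool's x, y, z scaled (see below). In form: [[[tx, ty, tz, wx, wy, wz], ...]]. A call has 1 to 8 rows; each row is the pose to reach, as a shift and turn from the pose commanded when the call began, along the tool's axes at that moment, turning the shorter way round; what a row does not reach only later rows make up. The controller multiplies each number of a shift by 20 cm and each number of a turn by pi rad. A row lasts 1/12 s, in which the tool goes at most 41.7 mm and 7.16 degrees, less where a joint would pass 70% of its speed; a pose out of reach is approached as far as the arm can. A call with a number of a shift or a turn outside -1 to 1 is refused whole. A call with a gripper value outside its range is refused whole. OPENING is the gripper's target within -1 to 1 (fully open at 1, half-way at 0, shut at -1), set as the call begins (- or left out, the last holds). The fingers move at their own pace and stop on an object; FORCE is the grip in N (left out, the last holds). Time passes only in rows, so rows that repeat a pose let the fingers close. It gives the time, the measured TCP pose, the force, the opening and the grip force at its end, in the units of the state.
- r.sense(): the state, without advancing time (a new reading comes with each control period).
- r.grab_frame(name): name is "scene" or "top"; returns the picture (420x560x3 uint8, red, green, blue); there is no depth.
- r.camera_info(name): a dict with "K" (3x3 intrinsics, pixels), "rvec" (rotation vector, rad) and "tvec" (3), from world to camera coordinates, as OpenCV has them. Camera axes: x right, y down, z forward; pixel columns grow to the right and rows downward; lengths in mm; the calibration is good to about 2 mm. A picture is of the moment at which its call begins. camera_info takes no time and is no camera call.
- r.sign_off(): hands the job in; it is judged then, once.
The state is a dict: "clock": time; "qpos": joint angles; "qvel": joint speeds; "joint_efforts": joint torques, N m; "eef_pos": TCP position; "tcp_rot": TCP orientation; "contact_force": force on the tool from outside, world axes, zero at the start; "wrist_torque": the same for the moment, N m; "opening": opening from 0.0 (shut) to 1.0 (fully open); "grasp_force": force on a finger pad.
Only numpy, scipy, OpenCV 4.12 (cv2) and the standard library are available. Lean on these libraries where they do the work, as an engineer would, in place of code of your own. Each camera call takes 0.05 s, during which the arm holds its last target. There are 200 camera calls.

### The job

Load the carousel reader: put the orange-capped vial in the orange cup and the blue-capped vial in the blue cup, both standing cap up and let go, while the carousel is still in its starting position. Then turn the black knob clockwise (seen from above) by three clicks, so that the orange cup stands under the reading head, without going on towards a fourth. The third stop springs back, so keep the knob there and finish while still holding it; leave everything else on the bench alone.

Things in the scene. Friction and masses are not known exactly. Their poses are not given: they have to be found in the camera images.
- sample_vial (a point): white plastic vial with an orange cap, a plain upright cylinder of 22 mm diameter and 50 mm height, about 25 g; the point is its centre, 25 mm above its underside; z points to the cap. It stands loose on the bench to the right of the reader
- control_vial (a point): white plastic vial with a blue cap, a plain upright cylinder of 22 mm diameter and 50 mm height, about 25 g; the point is its centre, 25 mm above its underside; z points to the cap. It stands loose on the bench to the right of the reader
- sample: the orange-capped vial itself; origin at the centre of its underside
- control: the blue-capped vial itself; origin at the centre of its underside
- sample_cup (a point): orange open cup on the carousel, inner diameter 34 mm, outer 40 mm, fixed to the carousel; the point is the centre of its inner floor, the rim is 25 mm above it. Its centre runs on a circle of 90 mm radius about the knob's axis
- control_cup (a point): blue open cup on the carousel, same size and same kind of point as the orange one (a third, grey cup stays empty)
- knob (a point): black bar knob on the carousel's axis, turning with it. Bar 44 mm long (its x), 14 wide (y), 32 high; the point is on the axis, 14 mm below its top, 146 above the bench, the height to grip; z up. Its -x end (white line) points to the orange cup. A 44 mm disc carries the bar, disc top 18 mm below the point. Free for fingers: 58 mm about the axis; cups and loaded vials stay 18 mm below the point
- carousel (a joint): carousel angle, rad: 0 at the loading position where it starts (end stop), growing clockwise from above. Clicks every 24 degrees (0.419 rad); the third, 1.257, puts the orange cup under the head; turns on to 2.0. Resistance up to 0.06 N m per click plus a return spring of 0.06 N m/rad: let go, it rests up to 0.07 rad short of the first or second stop, but from the third it springs back
- analyser: white carousel reader fixed on the bench, 280 x 280 x 56 mm; origin under its centre. Aluminium carousel on it, 230 mm diameter, top at 68 mm, cup rims at 96 mm. The fixed reading head reaches in over the carousel, 72 degrees clockwise from the orange cup's starting place: underside 136, top 158 mm above the bench, 44 mm wide, 72 to 138 mm from the axis
- spare: grey-capped vial of the same size, to be left alone; origin at its underside
- reagent: white-labelled round bottle with green cap, 52 mm diameter, 120 mm high, to be left alone
- beaker: clear cup, 72 mm diameter, 85 mm high, to be left alone
- marker: red marker pen, 130 mm long, lying, to be left alone; origin under its middle
There are look-alikes about, which are no part of the job. Leave any yellow look-alike of the sample alone.

How it is judged:
By the outcome, as a careful person would: the job done as asked, in the order asked, and still so for the second after the job is handed in, while the arm keeps its last pose, push and grip.
It also fails if it takes over 72 s, if anything falls off the work surface, if the arm or the gripper's body presses on something with over 40 N, if the wrist force passes 120 N, or if a joint passes its speed limit or range.

## Working session

There is one attempt and no reset: what is moved stays moved. The work goes in short steps, Python scripts to look and compute and a shell command to move; the robot and the scene stay as the last step left them, time stands still between calls to the robot, and variables do not carry over. Pictures are saved under pics/ and viewed, at most 10 in all, crops included, and the job is handed in when it is done.

```bash
mkdir -p pics; ls; python3 - <<'E'
from rig import r
import cv2
for n in("scene","top"):
    im=r.grab_frame(n); cv2.imwrite(f"pics/{n}0.png",im[:,:,::-1])
    print(n,r.camera_info(n))
print(r.sense())
E
```

```text
pics
scene {'K': array([[429.57547499,   0.        , 289.44176586],
       [  0.        , 429.57547499, 204.67264274],
       [  0.        ,   0.        ,   1.        ]]), 'rvec': array([ 1.72742928,  1.81330927, -0.72438227]), 'tvec': array([  13.60244351, -286.85437162, 1531.06227907])}
top {'K': array([[465.7647859 ,   0.        , 278.89161034],
       [  0.        , 465.7647859 , 212.68830395],
       [  0.        ,   0.        ,   1.        ]]), 'rvec': array([ 2.15978185, -2.16879069,  0.07938571]), 'tvec': array([  32.92113701,  532.05715119, 1502.38780328])}
{'clock': 0.1, 'qpos': array([-1.28035791e+00,  3.53594827e-01,  1.63405763e+00,  2.41456149e-06,
        1.15520648e+00, -2.34843474e-03]), 'qvel': array([ 1.31890598e-05, -9.71218550e-04, -3.68581752e-04,  3.58375018e-04,
       -1.13557243e-03,  4.28222783e-05]), 'joint_efforts': array([ 7.82644179e-06, -6.06355047e+01, -3.42822075e+01, -1.47040464e-05,
        4.00483754e-03,  2.77759818e-05]), 'eef_pos': array([ 180.29711134, -597.98108753,  230.62771443]), 'tcp_rot': array([-3.14032638e+00, -5.18157037e-06,  2.92785875e-01]), 'contact_force': array([-0.13974459,  0.16929587,  0.17564299]), 'wrist_torque': array([ 0.02786644, -0.02663747, -0.01660681]), 'grasp_force': 0.0, 'opening': 1.0017452289093134}
```

View pics/scene0.png

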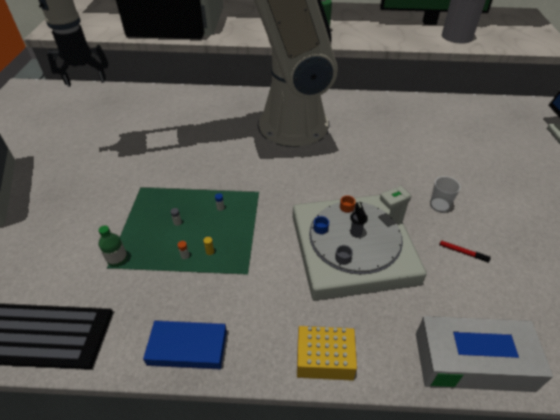

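View pics/top0.png

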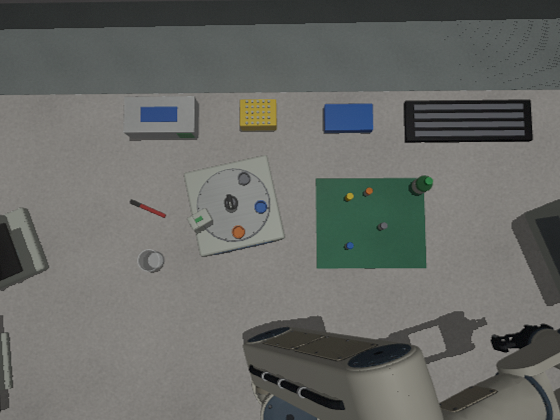

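Scene/top pixels: the orange-cap vial is at (183,248)/(369,191), and its yellow look-alike at (209,245)/(350,197). The grey spare is at (176,216)/(382,227) and the blue-cap vial at (219,202)/(349,246). Cups are orange (347,204)/(238,232), blue (321,225)/(261,207) and grey (344,255)/(244,179). The knob is at (358,214)/(231,203). Targets by the description are the orange cap and the blue cap. Next is one close crop to check.

```bash
cat > h.py <<'E'
import numpy as np, cv2
from rig import r
def cam(n):
    c=r.camera_info(n); return np.array(c["K"]),np.array(c["rvec"],float),np.array(c["tvec"],float)
def at_z(n,u,v,z):
    K,rv,t=cam(n); R=cv2.Rodrigues(rv)[0]; C=-R.T@t; d=R.T@np.linalg.inv(K)@[u,v,1]
    return C+d*(z-C[2])/d[2]
def proj(n,p):
    K,rv,t=cam(n); return cv2.projectPoints(np.array(p,float).reshape(-1,1,3),rv,t,K,None)[0].reshape(-1,2)
E
python3 - <<'E'
import cv2,numpy as np
from h import *
t=cv2.imread("pics/top0.png"); s=cv2.imread("pics/scene0.png")
a=cv2.resize(t[150:260,180:290],(400,400),interpolation=cv2.INTER_CUBIC)
b=cv2.resize(t[175:255,335:415],(400,400),interpolation=cv2.INTER_CUBIC)
cc=cv2.resize(s[190:265,160:235],(200,200),interpolation=cv2.INTER_CUBIC)
d=cv2.resize(s[185:285,300:420],(240,200),interpolation=cv2.INTER_CUBIC)
o=np.zeros((600,800,3),np.uint8);o[:400,:400]=a;o[:400,400:]=b;o[400:,:200]=cc;o[400:,200:440]=d
cv2.imwrite("pics/crop0.png",o)
hsv=cv2.cvtColor(t,cv2.COLOR_BGR2HSV); hs=cv2.cvtColor(s,cv2.COLOR_BGR2HSV)
def blob(h,lo,hi,box):
    m=cv2.inRange(h,lo,hi); x0,y0,x1,y1=box; k=np.zeros_like(m);k[y0:y1,x0:x1]=m[y0:y1,x0:x1]
    ys,xs=np.nonzero(k); return xs.mean(),ys.mean(),len(xs),(xs.min(),xs.max(),ys.min(),ys.max())
O=((0,130,80),(14,255,255));B=((105,120,50),(130,255,255))
for nm,n,h,c,box,z in [("ovial","top",hsv,O,(362,183,378,200),50),("ovial","scene",hs,O,(174,236,194,262),44),
 ("bvial","top",hsv,B,(341,238,358,254),50),("bvial","scene",hs,B,(210,190,230,212),44),
 ("ocup","top",hsv,O,(228,222,250,244),90),("bcup","top",hsv,B,(250,197,272,218),90),
 ("ocup","scene",hs,O,(335,190,360,216),90),("bcup","scene",hs,B,(308,212,334,238),90)]:
    p=blob(h,*c,box); print(nm,n,np.round(p[:2],1),p[2:],np.round(at_z(n,p[0],p[1],z),1))
E
```

```text
ovial top [368.7 190.7] (36, (np.int64(366), np.int64(372), np.int64(188), np.int64(194))) [ 599.7 -259.9   50. ]
ovial scene [181.6 244.2] (52, (np.int64(178), np.int64(185), np.int64(241), np.int64(248))) [ 598.1 -261.6   44. ]
bvial top [349.4 245.2] (35, (np.int64(347), np.int64(352), np.int64(242), np.int64(248))) [ 424.3 -194.9   50. ]
bvial scene [218.3 197. ] (44, (np.int64(215), np.int64(221), np.int64(194), np.int64(200))) [ 424.1 -195.8   44. ]
ocup top [238.1 231.7] (118, (np.int64(232), np.int64(244), np.int64(226), np.int64(237))) [467.  157.3  90. ]
bcup top [260.5 206.7] (108, (np.int64(255), np.int64(266), np.int64(201), np.int64(212))) [545.2  87.2  90. ]
ocup scene [347.5 201.9] (88, (np.int64(341), np.int64(355), np.int64(196), np.int64(209))) [469.3 159.4  90. ]
bcup scene [320.5 224.3] (196, (np.int64(314), np.int64(328), np.int64(217), np.int64(233))) [552.6  87.6  90. ]
```

View pics/crop0.png

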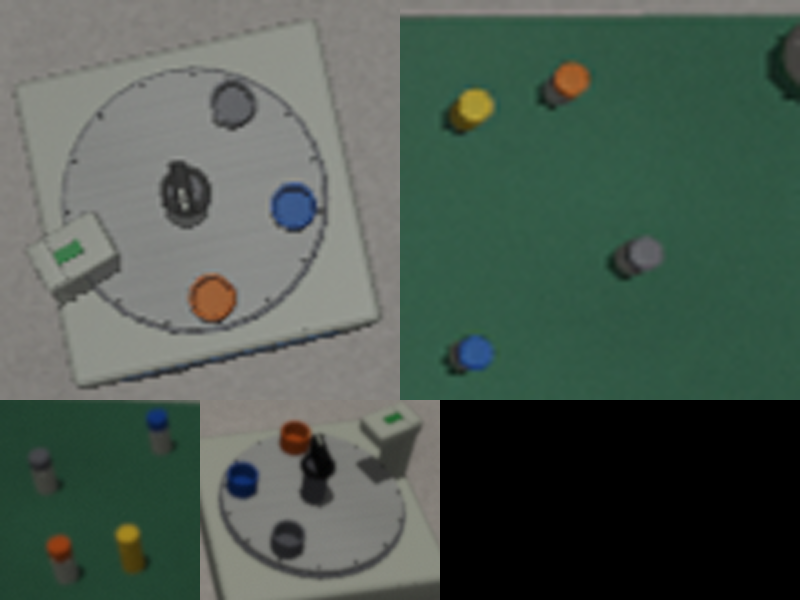

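The crop shows the orange vial at crop (572,80), the yellow look-alike at (473,107), grey at (645,253) and blue at (475,353). The choices are confirmed. Next I fit the reader geometry.

```bash
cat > fit.py <<'E'
import sys
from h import *
from scipy.optimize import least_squares
O=[((0,110,50),(14,255,255))];B=[((105,100,40),(130,255,255))]
a=np.linspace(0,2*np.pi,60,endpoint=False)
def hullc(n,x,y,z0,z1,rad):
    p=[[x+rad*np.cos(t),y+rad*np.sin(t),z] for t in a for z in(z0,z1)]
    h=cv2.convexHull(proj(n,p).astype(np.float32)); m=cv2.moments(h); return np.array([m['m10'],m['m01']])/m['m00'],m['m00']
def blob(im,c,box):
    h=cv2.cvtColor(im,cv2.COLOR_BGR2HSV);m=cv2.inRange(h,*c[0]);x0,y0,x1,y1=box
    ys,xs=np.nonzero(m[y0:y1,x0:x1]); return np.array([xs.mean()+x0,ys.mean()+y0]),len(xs)
def solve(n,c,z0,z1,rad,g):
    s=least_squares(lambda q:hullc(n,*q,z0,z1,rad)[0]-c,g); return s.x,hullc(n,*s.x,z0,z1,rad)[1]
E
python3 - <<'E'
from fit import *
t=cv2.imread("pics/top0.png"); s=cv2.imread("pics/scene0.png")
for nm,n,im,c,box,z0,z1,rad,g in [
("ocup","top",t,O,(228,222,250,244),70,96,20,(467,157)),("ocup","scene",s,O,(335,190,360,216),70,96,20,(467,157)),
("bcup","top",t,B,(250,197,272,218),70,96,20,(545,87)),("bcup","scene",s,B,(308,212,334,238),70,96,20,(545,87)),
("ovial","top",t,O,(362,183,378,200),38,50,11,(600,-260)),("ovial","scene",s,O,(174,236,194,256),38,50,11,(600,-260)),
("bvial","top",t,B,(341,238,358,254),38,50,11,(424,-195)),("bvial","scene",s,B,(210,190,230,212),38,50,11,(424,-195))]:
    p,k=blob(im,c,box); q,ar=solve(n,p,z0,z1,rad,g); print(nm,n,np.round(p,1),k,round(ar),np.round(q,1))
# carousel disc: grid-search axis by edge response on both images
g=cv2.GaussianBlur(cv2.cvtColor(t,cv2.COLOR_BGR2GRAY),(0,0),1).astype(np.float32)
def prof(x,y,rad):
    tt=np.linspace(0,2*np.pi,240,endpoint=False)
    tt=tt[(np.cos(tt-np.pi/2)<0.6)] # skip the head side
    uv=proj("top",np.c_[x+rad*np.cos(tt),y+rad*np.sin(tt),np.full(len(tt),67.)]).astype(np.float32)
    return cv2.remap(g,uv[:,:1],uv[:,1:],cv2.INTER_LINEAR).mean()
b=min((prof(x,y,rad),x,y,rad) for x in range(545,570,1) for y in range(160,190,1) for rad in(113,115,117))
print("disc",b)
# body corners check & grey cup
q=[at_z("top",*p,90)[:2].round(1) for p in [(180+233*.275,150+104*.275)]];print("grey",q)
E
```

```text
ocup top [238.  231.5] 125 139 [467.8 158.2]
ocup scene [347.3 203.5] 207 232 [468.4 159.8]
bcup top [260.4 206.3] 119 137 [547.   87.8]
bcup scene [320.7 224.6] 215 255 [547.   88.6]
ovial top [368.7 190.7] 36 42 [ 600.5 -260.9]
ovial scene [182.  245.3] 72 74 [ 601.4 -259.8]
bvial top [349.4 245.2] 35 40 [ 424.4 -195.6]
bvial scene [218.3 197.2] 46 58 [ 424.8 -195.6]
disc (np.float32(115.28742), 555, 177, 115)
grey [array([635.1, 139.3])]
```

```bash
cat > d.py <<'E'
# prints shift/turn units from the present pose to x y z yaw (tool down)
import sys
from h import *
from scipy.spatial.transform import Rotation as Ro
x,y,z,w=map(float,sys.argv[1:5]); s=r.sense()
R=Ro.from_euler('xyz',s["tcp_rot"]); T=Ro.from_euler('xyz',[np.pi,0,w])
print("t",np.round(R.inv().apply(np.array([x,y,z])-s["eef_pos"])/200,4),"w",np.round((R.inv()*T).as_rotvec()/np.pi,4))
print(round(s["clock"],2),s["eef_pos"].round(1),s["tcp_rot"].round(3),"q6",s["qpos"][5].round(2),"F",s["contact_force"].round(1),"M",s["wrist_torque"].round(2),"open",round(s["opening"],3),"grip",round(s["grasp_force"],1))
E
python3 d.py 601 -260.3 231 1.5708
python3 -m inch '[[[0.2,0.03,0,0,0,-0.03],[0.4,0.06,0,0,0,-0.07],[0.6,0.09,0,0,0,-0.1],[0.8,0.1,0,0,0,-0.14],[0.95,0.1,0,0,0,-0.18],[0.95,0.1,0,0,0,-0.22],[0.95,0.1,0,0,0,-0.26],[0.95,0.1,0,0,0,-0.29]]]' 0 40
python3 d.py 601 -260.3 231 1.5708
```

```text
t [ 2.5013e+00 -1.0094e+00 -6.0000e-04] w [-3.000e-04 -3.000e-04 -4.068e-01]
0.1 [ 180.3 -598.   230.6] [-3.14  -0.     0.293] q6 -0.0 F [-0.1  0.2  0.2] M [ 0.03 -0.03 -0.02] open 1.002 grip 0.0
clock: 0.77
eef_pos: [368.8, -562.0, 230.6]
tcp_rot: [-3.141, -0.001, 1.212]
contact_force: [-0.8, -0.3, 0.3]
opening: 0.497
grasp_force: 0.0
t [ 1.8199e+00  5.5730e-01 -1.4000e-03] w [-0.0003 -0.0002 -0.1142]
0.77 [ 368.8 -562.   230.6] [-3.141e+00 -1.000e-03  1.212e+00] q6 -0.63 F [-0.8 -0.3  0.3] M [ 0.01  0.01 -0.03] open 0.497 grip 0.0
```

```bash
python3 -m inch '[[[0.19,0.06,0,0,0,-0.03],[0.38,0.12,0,0,0,-0.06],[0.57,0.18,0,0,0,-0.09],[0.76,0.24,0,0,0,-0.114],[0.95,0.3,0,0,0,-0.114],[0.95,0.3,0,0,0,-0.114]]]'
python3 d.py 601 -260.3 130 1.5708
```

```text
clock: 1.27
eef_pos: [495.9, -401.6, 231.0]
tcp_rot: [3.141, -0.003, 1.566]
contact_force: [0.6, -0.7, -1.1]
opening: 0.504
grasp_force: 0.0
t [0.7075 0.5219 0.5072] w [ 0.0003 -0.0008 -0.0015]
1.27 [ 495.9 -401.6  231. ] [ 3.141e+00 -3.000e-03  1.566e+00] q6 -0.68 F [ 0.6 -0.7 -1.1] M [-0.03 -0.02 -0.04] open 0.504 grip 0.0
```

```bash
python3 -m inch '[[[0.15,0.11,0.05,0,0,0],[0.3,0.22,0.15,0,0,0],[0.45,0.33,0.25,0,0,0],[0.58,0.43,0.36,0,0,0],[0.7,0.52,0.45,0,0,0],[0.707,0.522,0.507,0,0,-0.0015],[0.707,0.522,0.507,0,0,-0.0015],[0.707,0.522,0.507,0,0,-0.0015]]]'
python3 d.py 601 -260.3 30 1.5708
```

```text
clock: 1.93
eef_pos: [597.1, -266.5, 129.2]
tcp_rot: [-3.14, -0.0, 1.567]
contact_force: [0.3, 0.0, 0.5]
opening: 0.499
grasp_force: 0.0
t [0.031  0.0203 0.496 ] w [-0.0006 -0.0001 -0.0011]
1.93 [ 597.1 -266.5  129.2] [-3.14  -0.     1.567] q6 -0.42 F [0.3 0.  0.5] M [-0.06  0.   -0.04] open 0.499 grip 0.0
```

```bash
python3 -m inch '[[[0,0,0,0,0,0],[0,0,0,0,0,0]]]'
python3 d.py 601 -260.3 30 1.5708
```

```text
clock: 2.1
eef_pos: [597.9, -267.9, 131.2]
tcp_rot: [3.14, 0.001, 1.565]
contact_force: [-0.8, -0.7, -0.1]
opening: 0.501
grasp_force: 0.0
t [0.0386 0.0146 0.5059] w [ 0.0005  0.0003 -0.0018]
2.1 [ 597.9 -267.9  131.2] [3.140e+00 1.000e-03 1.565e+00] q6 -0.42 F [-0.8 -0.7 -0.1] M [ 0.02 -0.06 -0.  ] open 0.501 grip 0.0
```

```bash
python3 -m inch '[[[0.02,0.01,0.1,0,0,-0.001],[0.036,0.016,0.25,0,0,-0.0015],[0.036,0.016,0.3,0,0,-0.0015],[0.036,0.016,0.3,0,0,-0.0015],[0.036,0.016,0.3,0,0,-0.0015]]]'
python3 d.py 601 -260.3 30 1.5708
python3 -c "
from h import *
for n in('scene','top'): cv2.imwrite(f'pics/{n}1.png',r.grab_frame(n)[:,:,::-1])
s=cv2.imread('pics/scene1.png')[170:290,120:270];t=cv2.imread('pics/top1.png')[150:270,300:450]
cv2.imwrite('pics/c1.png',cv2.resize(np.hstack([s,t]),(800,320),interpolation=cv2.INTER_CUBIC))"; python3 d.py 601 -260.3 30 1.5708
```

```text
clock: 2.52
eef_pos: [600.8, -259.9, 70.4]
tcp_rot: [-3.141, -0.0, 1.571]
contact_force: [0.3, 0.5, -0.2]
opening: 0.498
grasp_force: 0.0
t [-0.0019  0.0009  0.2019] w [-0.0001 -0.     -0.0001]
2.52 [ 600.8 -259.9   70.4] [-3.141 -0.     1.571] q6 -0.41 F [ 0.3  0.5 -0.2] M [-0.02  0.01 -0.05] open 0.498 grip 0.0
t [-0.0007 -0.0051  0.2078] w [0.0006 0.0003 0.    ]
2.62 [ 601.9 -260.1   71.6] [3.140e+00 1.000e-03 1.571e+00] q6 -0.41 F [-0.9  0.4  0.3] M [ 0.01 -0.03  0.04] open 0.499 grip 0.0
```

View pics/c1.png

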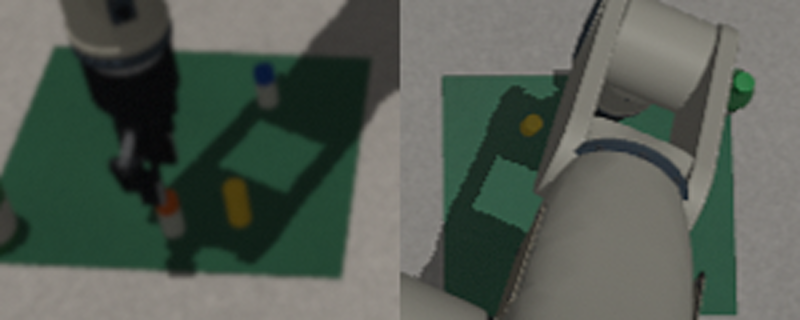

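The crop shows the orange vial at crop (170,210), directly under the fingers. The yellow one at (237,203) is clear. I descend and grip.

```bash
python3 -m inch '[[[0,0,0.05,0,0,0],[0,0,0.1,0,0,0],[0,0,0.15,0,0,0],[0,0,0.2,0,0,0],[0,0,0.2,0,0,0],[0,0,0.2,0,0,0]]]'
python3 d.py 601 -260.3 31 1.5708
python3 -m inch '[[[0,0,0,0,0,0],[0,0,0,0,0,0],[0,0,0,0,0,0],[0,0,0,0,0,0],[0,0,0,0,0,0],[0,0,0,0,0,0]]]' -1 40
python3 d.py 601 -260.3 31 1.5708
```

```text
clock: 3.12
eef_pos: [600.4, -258.9, 28.6]
tcp_rot: [-3.14, -0.001, 1.571]
contact_force: [-0.2, -0.6, 0.1]
opening: 0.496
grasp_force: 0.0
t [-0.0072  0.003  -0.0118] w [-0.0006 -0.0003  0.0002]
3.12 [ 600.4 -258.9   28.6] [-3.140e+00 -1.000e-03  1.571e+00] q6 -0.41 F [-0.2 -0.6  0.1] M [-0.04 -0.02  0.04] open 0.496 grip 0.0
clock: 3.62
eef_pos: [601.4, -259.3, 30.2]
tcp_rot: [3.141, 0.0, 1.571]
contact_force: [0.2, -0.0, 1.6]
opening: 0.243
grasp_force: 39.1
t [-0.0049 -0.0018 -0.0039] w [0.0002 0.0001 0.0002]
3.62 [ 601.4 -259.3   30.2] [3.141 0.    1.571] q6 -0.41 F [ 0.2 -0.   1.6] M [ 0.02 -0.02  0.03] open 0.243 grip 39.1
```

```bash
python3 -m inch '[[[0,0,-0.1,0,0,0],[0,0,-0.3,0,0,0],[0,0,-0.5,0,0,0],[0.1,0,-0.7,0,0,0],[0.3,0,-0.85,0,0,0],[0.5,-0.1,-0.85,0,0,0],[0.7,-0.2,-0.85,0,0,0],[0.9,-0.3,-0.85,0,0,0]]]'
python3 -m inch '[[[0.2,-0.1,0,0,0,0],[0.4,-0.2,0,0,0,0],[0.6,-0.25,0,0,0,0],[0.8,-0.3,0,0,0,0],[0.85,-0.3,0,0,0,0],[0.85,-0.3,0,0,0,0]]]'
python3 d.py 468 158.8 200 1.5708
```

```text
clock: 4.28
eef_pos: [548.5, -93.6, 200.9]
tcp_rot: [3.139, 0.0, 1.571]
contact_force: [0.6, 0.7, -0.6]
opening: 0.239
grasp_force: 39.2
clock: 4.78
eef_pos: [487.9, 78.1, 200.1]
tcp_rot: [3.141, -0.001, 1.575]
contact_force: [-0.2, 0.8, 0.4]
opening: 0.241
grasp_force: 39.2
t [ 0.4038 -0.0977  0.0008] w [ 0.0001 -0.0003  0.0013]
4.78 [487.9  78.1 200.1] [ 3.141e+00 -1.000e-03  1.575e+00] q6 0.15 F [-0.2  0.8  0.4] M [-0.06  0.    0.09] open 0.241 grip 39.2
```

```bash
python3 -m inch '[[[0.15,-0.04,0,0,0,0],[0.3,-0.08,0,0,0,0.001],[0.4,-0.1,0,0,0,0.001],[0.404,-0.1,0.1,0,0,0.001],[0.404,-0.1,0.2,0,0,0.001],[0.404,-0.1,0.27,0,0,0.001],[0.404,-0.1,0.27,0,0,0.001],[0.404,-0.1,0.27,0,0,0.001]]]'
python3 -m inch '[[[0,0,0,0,0,0],[0,0,0,0,0,0]]]'
python3 d.py 468 158.8 103 1.5708
python3 -c "
from h import *
for n in('scene','top'): cv2.imwrite(f'pics/{n}2.png',r.grab_frame(n)[:,:,::-1])
s=cv2.imread('pics/scene2.png')[150:280,290:430];t=cv2.imread('pics/top2.png')[150:280,180:320]
cv2.imwrite('pics/c2.png',cv2.resize(np.hstack([s,t]),(800,372),interpolation=cv2.INTER_CUBIC))"; python3 d.py 468 158.8 103 1.5708
```

```text
clock: 5.45
eef_pos: [468.4, 155.2, 145.5]
tcp_rot: [-3.14, 0.001, 1.568]
contact_force: [-0.3, 0.8, 0.8]
opening: 0.239
grasp_force: 39.2
clock: 5.62
eef_pos: [469.5, 155.7, 146.8]
tcp_rot: [3.14, -0.0, 1.568]
contact_force: [1.2, 0.4, 0.1]
opening: 0.244
grasp_force: 39.2
t [ 0.0152 -0.008   0.2191] w [ 0.0005 -0.0002 -0.001 ]
5.62 [469.5 155.7 146.8] [ 3.14  -0.     1.568] q6 0.32 F [1.2 0.4 0.1] M [-0.01  0.01 -0.01] open 0.244 grip 39.2
t [ 0.0146 -0.0068  0.2185] w [ 0.0005 -0.0002 -0.0009]
5.72 [469.3 155.8 146.7] [ 3.140e+00 -1.000e-03  1.568e+00] q6 0.32 F [-0.7 -0.5 -0.6] M [-0.03  0.01 -0.  ] open 0.243 grip 39.2
```

View pics/c2.png

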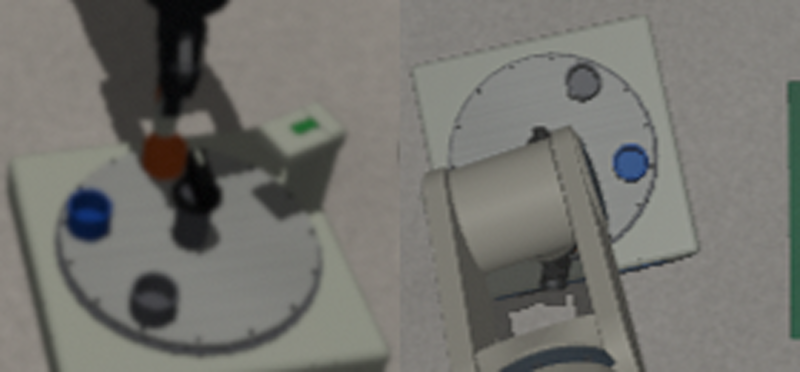

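The scene crop shows the vial just above the orange cup at crop (165,155), with the carousel unmoved. I lower it.

```bash
python3 -m inch '[[[0.015,-0.007,0,0,0,-0.001],[0.015,-0.007,0,0,0,-0.001],[0.015,-0.007,0.04,0,0,-0.001],[0.015,-0.007,0.08,0,0,-0.001],[0.015,-0.007,0.12,0,0,-0.001],[0.015,-0.007,0.16,0,0,-0.001],[0.015,-0.007,0.19,0,0,-0.001],[0.015,-0.007,0.19,0,0,-0.001]]]'
python3 d.py 468 158.8 102 1.5708
```

```text
clock: 6.38
eef_pos: [466.2, 158.5, 106.0]
tcp_rot: [-3.139, 0.001, 1.571]
contact_force: [-0.1, -0.1, 0.4]
opening: 0.239
grasp_force: 39.2
t [0.0014 0.0093 0.02  ] w [-0.0008  0.0003  0.0002]
6.38 [466.2 158.5 106. ] [-3.139e+00  1.000e-03  1.571e+00] q6 0.32 F [-0.1 -0.1  0.4] M [0.09 0.03 0.06] open 0.239 grip 39.2
```

```bash
python3 -m inch '[[[0,0.004,0.01,0,0,0],[0,0.004,0.015,0,0,0],[0,0.004,0.015,0,0,0]]]'
python3 -m inch '[[[0,0,0.01,0,0,0],[0,0,0.01,0,0,0]]]'
python3 d.py 468 158.8 102 1.5708
```

```text
clock: 6.63
eef_pos: [468.2, 158.9, 104.8]
tcp_rot: [3.141, -0.0, 1.571]
contact_force: [-1.5, 0.2, -0.6]
opening: 0.24
grasp_force: 39.2
clock: 6.8
eef_pos: [468.0, 158.9, 102.8]
tcp_rot: [3.141, -0.0, 1.571]
contact_force: [-0.6, 0.2, -0.8]
opening: 0.24
grasp_force: 39.2
t [-0.0005 -0.0001  0.0038] w [ 0.0001 -0.      0.0002]
6.8 [468.  158.9 102.8] [ 3.141 -0.     1.571] q6 0.32 F [-0.6  0.2 -0.8] M [ 0.   -0.02 -0.02] open 0.24 grip 39.2
```

Vial bottom is about 73 mm and the cup floor is 71 mm. Going down a little more, then releasing.

```bash
python3 -m inch '[[[0,0,0.006,0,0,0],[0,0,0.006,0,0,0],[0,0,0.006,0,0,0]]]'
python3 -m inch '[[[0,0,0,0,0,0],[0,0,0,0,0,0],[0,0,0,0,0,0],[0,0,0,0,0,0],[0,0,0,0,0,0]]]' -0.1
python3 d.py 468 158.8 200 1.5708
```

```text
clock: 7.05
eef_pos: [468.0, 158.9, 101.6]
tcp_rot: [3.142, 0.0, 1.571]
contact_force: [-0.5, 0.4, 0.4]
opening: 0.24
grasp_force: 39.2
clock: 7.47
eef_pos: [468.0, 158.9, 101.6]
tcp_rot: [3.141, -0.0, 1.571]
contact_force: [-0.1, 0.4, -0.3]
opening: 0.447
grasp_force: 0.0
t [-5.000e-04 -2.000e-04 -4.919e-01] w [ 0.     -0.      0.0002]
7.47 [468.  158.9 101.6] [ 3.141 -0.     1.571] q6 0.32 F [-0.1  0.4 -0.3] M [ 0.02 -0.03  0.01] open 0.447 grip 0.0
```

```bash
python3 -m inch '[[[0,0,-0.1,0,0,0],[0,0,-0.2,0,0,0],[0,0,-0.3,0,0,0],[0,0,-0.45,0,0,0],[0,0,-0.6,0,0,0],[0,0,-0.6,0,0,0]]]'
python3 d.py 424.6 -195.6 200 1.5708
```

```text
clock: 7.97
eef_pos: [470.9, 159.9, 227.0]
tcp_rot: [3.134, -0.003, 1.571]
contact_force: [0.8, 0.3, -0.1]
opening: 0.449
grasp_force: 0.0
t [-1.7774 -0.2335  0.1283] w [ 0.0025 -0.0008  0.0002]
7.97 [470.9 159.9 227. ] [ 3.134e+00 -3.000e-03  1.571e+00] q6 0.32 F [ 0.8  0.3 -0.1] M [ 0.06 -0.04 -0.02] open 0.449 grip 0.0
```

```bash
python3 -m inch '[[[-0.1,-0.02,0,0,0,0],[-0.3,-0.05,0,0,0,0],[-0.5,-0.08,0,0,0,0],[-0.7,-0.11,0,0,0,0],[-0.9,-0.13,0,0,0,0],[-0.95,-0.13,0,0,0,0],[-0.95,-0.13,0,0,0,0]]]'
python3 d.py 424.6 -195.6 120 1.5708
python3 -c "
from h import *
for n in('scene','top'): cv2.imwrite(f'pics/{n}3.png',r.grab_frame(n)[:,:,::-1])
s=cv2.imread('pics/scene3.png')[160:290,290:430];t=cv2.imread('pics/top3.png')[150:280,180:320]
cv2.imwrite('pics/c3.png',cv2.resize(np.hstack([s,t]),(800,372),interpolation=cv2.INTER_CUBIC))"
```

```text
clock: 8.55
eef_pos: [441.8, -33.4, 221.4]
tcp_rot: [3.141, 0.0, 1.568]
contact_force: [-1.0, 0.3, 0.0]
opening: 0.455
grasp_force: 0.0
t [-0.8108 -0.0835  0.5076] w [ 0.      0.0001 -0.001 ]
8.55 [441.8 -33.4 221.4] [3.141 0.    1.568] q6 -0.08 F [-1.   0.3  0. ] M [ 0.09 -0.04 -0.06] open 0.455 grip 0.0
```

View pics/c3.png

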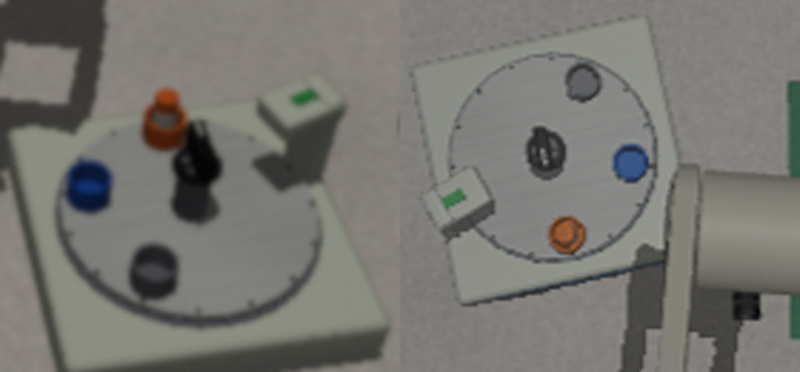

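The orange vial stands upright in the orange cup (scene crop (166,115), top crop (568,235)), and the carousel is unmoved. Next is the blue vial.

```bash
python3 -m inch '[[[-0.2,-0.02,0,0,0,0],[-0.4,-0.04,0.05,0,0,0],[-0.6,-0.06,0.15,0,0,0],[-0.75,-0.08,0.3,0,0,0],[-0.81,-0.083,0.45,0,0,-0.001],[-0.81,-0.083,0.52,0,0,-0.001],[-0.81,-0.083,0.52,0,0,-0.001],[-0.81,-0.083,0.52,0,0,-0.001]]]'  0
python3 -m inch '[[[0,0,0,0,0,0],[0,0,0,0,0,0]]]'
python3 d.py 424.6 -195.6 70 1.5708
```

```text
clock: 9.32
eef_pos: [425.7, -191.8, 117.0]
tcp_rot: [-3.14, -0.001, 1.576]
contact_force: [0.6, 0.0, -0.1]
opening: 0.498
grasp_force: 0.0
clock: 9.48
eef_pos: [427.0, -192.5, 118.9]
tcp_rot: [3.139, 0.001, 1.576]
contact_force: [0.4, 0.5, 0.4]
opening: 0.501
grasp_force: 0.0
t [-0.0151 -0.0125  0.2444] w [0.0007 0.0003 0.0017]
9.48 [ 427.  -192.5  118.9] [3.139e+00 1.000e-03 1.576e+00] q6 -0.43 F [0.4 0.5 0.4] M [-0.04  0.03  0.02] open 0.501 grip 0.0
```

```bash
python3 -m inch '[[[-0.015,-0.01,0.04,0,0,0.0015],[-0.015,-0.01,0.12,0,0,0.0015],[-0.015,-0.01,0.2,0,0,0.0015],[-0.015,-0.01,0.25,0,0,0.0015],[-0.015,-0.01,0.25,0,0,0.0015],[-0.015,-0.01,0.25,0,0,0.0015]]]'
python3 -m inch '[[[0,0,0,0,0,0],[0,0,0,0,0,0]]]'
python3 d.py 424.6 -195.6 30 1.5708
```

```text
clock: 9.98
eef_pos: [423.5, -196.0, 67.5]
tcp_rot: [-3.141, -0.0, 1.57]
contact_force: [-0.3, 0.2, -0.3]
opening: 0.498
grasp_force: 0.0
clock: 10.15
eef_pos: [424.2, -196.4, 68.3]
tcp_rot: [3.14, 0.001, 1.57]
contact_force: [-0.6, 0.3, -0.5]
opening: 0.499
grasp_force: 0.0
t [0.0041 0.0016 0.1917] w [ 0.0004  0.0002 -0.0003]
10.15 [ 424.2 -196.4   68.3] [3.14e+00 1.00e-03 1.57e+00] q6 -0.44 F [-0.6  0.3 -0.5] M [-0.04 -0.02  0.07] open 0.499 grip 0.0
```

```bash
python3 -m inch '[[[0.004,0.002,0.05,0,0,0],[0.004,0.002,0.1,0,0,0],[0.004,0.002,0.15,0,0,0],[0.004,0.002,0.188,0,0,0],[0.004,0.002,0.188,0,0,0],[0.004,0.002,0.188,0,0,0]]]'
python3 -m inch '[[[0,0,0,0,0,0],[0,0,0,0,0,0],[0,0,0,0,0,0],[0,0,0,0,0,0],[0,0,0,0,0,0],[0,0,0,0,0,0]]]' -1 40
python3 d.py 424.6 -195.6 31 1.5708
```

```text
clock: 10.65
eef_pos: [423.4, -195.0, 29.1]
tcp_rot: [-3.14, -0.001, 1.57]
contact_force: [-0.1, 0.4, 0.3]
opening: 0.5
grasp_force: 0.0
clock: 11.15
eef_pos: [424.3, -195.5, 30.3]
tcp_rot: [3.141, 0.0, 1.57]
contact_force: [-0.4, -0.0, 2.6]
opening: 0.238
grasp_force: 39.1
t [-0.0007  0.0016 -0.0037] w [ 0.0002  0.0001 -0.0003]
11.15 [ 424.3 -195.5   30.3] [3.141 0.    1.57 ] q6 -0.43 F [-0.4 -0.   2.6] M [-0.07  0.02 -0.01] open 0.238 grip 39.1
```

```bash
python3 -m inch '[[[0,0,-0.1,0,0,0],[0,0,-0.3,0,0,0],[0,0,-0.5,0,0,0],[0.1,0.04,-0.68,0,0,0],[0.25,0.1,-0.8,0,0,0],[0.4,0.17,-0.8,0,0,0],[0.55,0.24,-0.8,0,0,0],[0.7,0.3,-0.8,0,0,0]]]'
python3 -m inch '[[[0.18,0.08,0,0,0,0],[0.36,0.16,0,0,0,0],[0.54,0.24,0,0,0,0],[0.65,0.3,0,0,0,0],[0.7,0.31,0,0,0,0],[0.7,0.31,0,0,0,0],[0.7,0.31,0,0,0,0]]]'
python3 d.py 547.2 88 145 1.5708
```

```text
clock: 11.82
eef_pos: [485.1, -54.1, 191.0]
tcp_rot: [3.139, 0.0, 1.569]
contact_force: [0.1, -0.6, 0.0]
opening: 0.236
grasp_force: 39.2
clock: 12.4
eef_pos: [545.5, 84.2, 189.6]
tcp_rot: [-3.14, 0.001, 1.571]
contact_force: [0.2, -0.5, -1.0]
opening: 0.242
grasp_force: 39.2
t [0.0191 0.0089 0.223 ] w [-0.0004  0.0002  0.0001]
12.4 [545.5  84.2 189.6] [-3.140e+00  1.000e-03  1.571e+00] q6 0.15 F [ 0.2 -0.5 -1. ] M [-0.01 -0.01  0.04] open 0.242 grip 39.2
```

```bash
python3 -m inch '[[[0.019,0.006,0.03,0,0,0],[0.019,0.006,0.1,0,0,0],[0.019,0.006,0.17,0,0,0],[0.019,0.006,0.22,0,0,0],[0.019,0.006,0.22,0,0,0],[0.019,0.006,0.22,0,0,0],[0.019,0.006,0.22,0,0,0]]]'
python3 -m inch '[[[0,0,0,0,0,0],[0,0,0,0,0,0]]]'
python3 d.py 547.2 88 102 1.5708
```

```text
clock: 12.98
eef_pos: [547.8, 87.9, 146.5]
tcp_rot: [3.141, -0.0, 1.569]
contact_force: [0.0, -0.0, -0.3]
opening: 0.238
grasp_force: 39.2
clock: 13.15
eef_pos: [548.0, 88.3, 146.7]
tcp_rot: [3.14, -0.0, 1.57]
contact_force: [-0.2, -0.0, -0.5]
opening: 0.243
grasp_force: 39.2
t [-0.0016 -0.0041  0.2234] w [ 0.0004 -0.0001 -0.0004]
13.15 [548.   88.3 146.7] [ 3.14 -0.    1.57] q6 0.16 F [-0.2 -0.  -0.5] M [ 0.01 -0.02 -0.01] open 0.243 grip 39.2
```

```bash
python3 -m inch '[[[-0.001,-0.004,0.04,0,0,0],[-0.001,-0.004,0.08,0,0,0],[-0.001,-0.004,0.12,0,0,0],[-0.001,-0.004,0.16,0,0,0],[-0.001,-0.004,0.2,0,0,0],[-0.001,-0.004,0.2,0,0,0],[-0.001,-0.004,0.2,0,0,0]]]'
python3 -m inch '[[[0,0,0.005,0,0,0],[0,0,0.005,0,0,0]]]'
python3 d.py 547.2 88 101.8 1.5708
```

```text
clock: 13.73
eef_pos: [546.2, 88.1, 105.1]
tcp_rot: [-3.14, 0.0, 1.57]
contact_force: [-0.7, -0.1, -0.4]
opening: 0.236
grasp_force: 39.2
clock: 13.9
eef_pos: [546.9, 88.2, 105.1]
tcp_rot: [3.141, -0.0, 1.57]
contact_force: [-0.0, 0.9, -0.1]
opening: 0.24
grasp_force: 39.2
t [-0.0009  0.0013  0.0167] w [ 0.0001 -0.     -0.0003]
13.9 [546.9  88.2 105.1] [ 3.141 -0.     1.57 ] q6 0.16 F [-0.   0.9 -0.1] M [-0.04  0.03 -0.03] open 0.24 grip 39.2
```

```bash
python3 -m inch '[[[0,0,0.008,0,0,0],[0,0,0.016,0,0,0],[0,0,0.016,0,0,0],[0,0,0.016,0,0,0]]]'
python3 -m inch '[[[0,0,0,0,0,0],[0,0,0,0,0,0],[0,0,0,0,0,0],[0,0,0,0,0,0],[0,0,0,0,0,0]]]' -0.1
python3 -m inch '[[[0,0,-0.1,0,0,0],[0,0,-0.2,0,0,0],[0,0,-0.3,0,0,0],[0,0,-0.45,0,0,0],[0,0,-0.6,0,0,0],[0,0,-0.6,0,0,0],[0,0,-0.6,0,0,0]]]'
python3 d.py 555.7 177.7 220 -2.927
```

```text
clock: 14.23
eef_pos: [546.7, 88.1, 101.8]
tcp_rot: [3.142, -0.0, 1.57]
contact_force: [0.5, -0.3, -0.9]
opening: 0.238
grasp_force: 39.2
clock: 14.65
eef_pos: [546.7, 88.1, 101.8]
tcp_rot: [3.142, -0.0, 1.57]
contact_force: [-0.9, 0.1, -0.6]
opening: 0.453
grasp_force: 0.0
clock: 15.23
eef_pos: [547.8, 88.3, 223.6]
tcp_rot: [3.138, -0.001, 1.57]
contact_force: [-0.8, 0.5, -1.2]
opening: 0.449
grasp_force: 0.0
t [0.447  0.0389 0.0183] w [ 0.001   0.0009 -0.5686]
15.23 [547.8  88.3 223.6] [ 3.138e+00 -1.000e-03  1.570e+00] q6 0.16 F [-0.8  0.5 -1.2] M [-0.    0.01  0.  ] open 0.449 grip 0.0
```

```bash
python3 -m inch '[[[-0.15,0,0,0,0,-0.035],[-0.3,0,0,0,0,-0.07],[-0.45,0,0,0,0,-0.105],[-0.6,0,0,0,0,-0.14],[-0.7,0,0,0,0,-0.175],[-0.7,0,0,0,0,-0.21],[-0.7,0,0,0,0,-0.245],[-0.7,0,0,0,0,-0.28]]]' 0
python3 d.py 555.7 177.7 220 -2.927
python3 -c "
from h import *
for n in('scene','top'): cv2.imwrite(f'pics/{n}4.png',r.grab_frame(n)[:,:,::-1])
s=cv2.imread('pics/scene4.png')[180:280,300:400];t=cv2.imread('pics/top4.png')[150:250,185:285]
cv2.imwrite('pics/c4.png',cv2.resize(np.hstack([s,t]),(800,400),interpolation=cv2.INTER_CUBIC))
# expected pixels of bar ends at z=160, yaw 0.215
x,y=555.7,177.7;c,s_=np.cos(.215)*22,np.sin(.215)*22
e=proj('top',[[x+c,y+s_,160],[x-c,y-s_,160]]);print('top px',e.round(1),'crop',((e-[185,150])*4+[400,0]).round())
e=proj('scene',[[x+c,y+s_,160],[x-c,y-s_,160]]);print('scene crop',((e-[300,180])*4).round())"
```

```text
clock: 15.9
eef_pos: [545.6, -52.4, 220.1]
tcp_rot: [-3.14, -0.002, 2.454]
contact_force: [0.0, -0.2, 0.4]
opening: 0.498
grasp_force: 0.0
t [6.916e-01 9.210e-01 8.000e-04] w [-1.000e-04 -8.000e-04 -2.873e-01]
15.9 [545.6 -52.4 220.1] [-3.140e+00 -2.000e-03  2.454e+00] q6 -0.98 F [ 0.  -0.2  0.4] M [0.04 0.02 0.03] open 0.498 grip 0.0
top px [[227.5 193.9]
 [230.5 208.1]] crop [[570. 175.]
 [582. 232.]]
scene crop [[251. 136.]
 [230.  84.]]
```

View pics/c4.png

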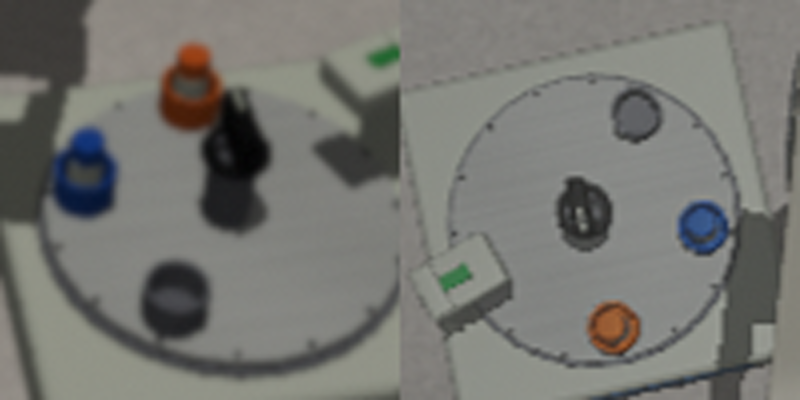

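Both vials stand in their cups at top crop (613,328) and (703,226). The knob bar runs (575,182)–(583,230), which matches the predicted pose. I move above the knob.

```bash
python3 -m inch '[[[0.08,0.11,0,0,0,-0.036],[0.18,0.23,0,0,0,-0.072],[0.29,0.38,0,0,0,-0.108],[0.39,0.52,0,0,0,-0.144],[0.49,0.66,0,0,0,-0.18],[0.58,0.78,0,0,0,-0.216],[0.66,0.88,0,0,0,-0.252],[0.69,0.92,0,0,0,-0.287]]]'
python3 -m inch '[[[0,0,0,0,0,0],[0,0,0,0,0,0],[0,0,0,0,0,0]]]'
python3 d.py 555.7 177.7 170 -2.927
```

```text
clock: 16.67
eef_pos: [557.1, 181.1, 220.7]
tcp_rot: [3.141, -0.001, -2.929]
contact_force: [1.1, 0.2, 0.7]
opening: 0.5
grasp_force: 0.0
clock: 16.92
eef_pos: [557.3, 177.1, 221.2]
tcp_rot: [-3.141, -0.001, -2.937]
contact_force: [1.0, 0.9, 0.7]
opening: 0.496
grasp_force: 0.0
t [0.0069 0.0049 0.2559] w [-0.0002 -0.0004 -0.0033]
16.92 [557.3 177.1 221.2] [-3.141e+00 -1.000e-03 -2.937e+00] q6 -1.47 F [1.  0.9 0.7] M [ 0.01 -0.05 -0.01] open 0.496 grip 0.0
```

```bash
python3 -m inch '[[[0.006,-0.002,0.05,0,0,-0.003],[0.006,-0.002,0.15,0,0,-0.003],[0.006,-0.002,0.25,0,0,-0.003],[0.006,-0.002,0.33,0,0,-0.003],[0.006,-0.002,0.4,0,0,-0.003],[0.006,-0.002,0.4,0,0,-0.003],[0.006,-0.002,0.4,0,0,-0.003]]]'
python3 -m inch '[[[0,0,0,0,0,0],[0,0,0,0,0,0]]]'
python3 d.py 555.7 177.7 134 -2.927
```

```text
clock: 17.5
eef_pos: [556.0, 176.1, 140.8]
tcp_rot: [-3.141, -0.002, -2.925]
contact_force: [0.9, -0.3, 0.2]
opening: 0.5
grasp_force: 0.0
clock: 17.67
eef_pos: [557.3, 177.1, 142.7]
tcp_rot: [3.141, 0.002, -2.924]
contact_force: [0.6, 0.7, 0.9]
opening: 0.501
grasp_force: 0.0
t [0.0072 0.0049 0.0437] w [0.     0.0005 0.0011]
17.67 [557.3 177.1 142.7] [ 3.141e+00  2.000e-03 -2.924e+00] q6 -1.48 F [0.6 0.7 0.9] M [ 0.03 -0.01  0.04] open 0.501 grip 0.0
```

```bash
python3 -m inch '[[[0.006,0.003,0.02,0,0,0.001],[0.006,0.003,0.04,0,0,0.001],[0.006,0.003,0.04,0,0,0.001],[0.006,0.003,0.04,0,0,0.001]]]'
python3 d.py 555.7 177.7 134 -2.927
python3 -m inch '[[[0,0,0,0,0,0],[0,0,0,0,0,0],[0,0,0,0,0,0],[0,0,0,0,0,0],[0,0,0,0,0,0],[0,0,0,0,0,0],[0,0,0,0,0,0]]]' -1 60
python3 d.py 555.7 177.7 134 -2.927
```

```text
clock: 18.0
eef_pos: [555.1, 177.6, 133.6]
tcp_rot: [-3.142, -0.0, -2.926]
contact_force: [-0.3, 0.5, -0.1]
opening: 0.5
grasp_force: 0.0
t [-0.0029  0.0001 -0.002 ] w [-0.     -0.0001  0.0004]
18.0 [555.1 177.6 133.6] [-3.142 -0.    -2.926] q6 -1.48 F [-0.3  0.5 -0.1] M [-0.02 -0.05 -0.02] open 0.5 grip 0.0
clock: 18.58
eef_pos: [555.3, 178.2, 134.1]
tcp_rot: [3.141, 0.0, -2.926]
contact_force: [-3.1, 4.8, 3.3]
opening: 0.153
grasp_force: 59.1
t [-0.0012 -0.0027  0.0005] w [0.0003 0.0001 0.0004]
18.58 [555.3 178.2 134.1] [ 3.141  0.    -2.926] q6 -1.48 F [-3.1  4.8  3.3] M [ 0.65  0.33 -0.07] open 0.153 grip 59.1
```

```bash
python3 -m inch '[[[0,0.002,0,0,0,0.02],[0,0.002,0,0,0,0.04],[0,0.002,0,0,0,0.06],[0,0.002,0,0,0,0.08],[0,0.002,0,0,0,0.1],[0,0.002,0,0,0,0.12],[0,0.002,0,0,0,0.1333],[0,0.002,0,0,0,0.1333]]]'
python3 d.py 555.7 177.7 134 2.099
```

```text
clock: 19.25
eef_pos: [555.3, 178.2, 134.1]
tcp_rot: [3.141, 0.0, 2.937]
contact_force: [-1.2, 4.2, 4.5]
opening: 0.152
grasp_force: 59.1
t [-0.0025 -0.0022  0.0004] w [ 1.000e-04 -0.000e+00  2.667e-01]
19.25 [555.3 178.2 134.1] [3.141 0.    2.937] q6 -1.06 F [-1.2  4.2  4.5] M [0.47 0.37 0.06] open 0.152 grip 59.1
```

```bash
python3 -m inch '[[[0,0,0,0,0,0.02],[0,0,0,0,0,0.04],[0,0,0,0,0,0.06],[0,0,0,0,0,0.08],[0,0,0,0,0,0.1],[0,0,0,0,0,0.12],[0,0,0,0,0,0.1333],[0,0,0,0,0,0.1333]]]'
python3 -m inch '[[[0,0,0,0,0,0.02],[0,0,0,0,0,0.04],[0,0,0,0,0,0.06],[0,0,0,0,0,0.08],[0,0,0,0,0,0.1],[0,0,0,0,0,0.12],[0,0,0,0,0,0.1335],[0,0,0,0,0,0.1335]]]'
python3 -m inch '[[[0,0,0,0,0,0],[0,0,0,0,0,0]]]'
python3 d.py 555.7 177.7 134 2.099
python3 - <<'E'
from fit import *
for n in('scene','top'): cv2.imwrite(f'pics/{n}5.png',r.grab_frame(n)[:,:,::-1])
s=cv2.imread('pics/scene5.png')[170:300,290:430];t=cv2.imread('pics/top5.png')[150:280,180:320]
cv2.imwrite('pics/c5.png',cv2.resize(np.hstack([s,t]),(800,372),interpolation=cv2.INTER_CUBIC))
x,y=555.7,177.7
for nm,a in(("orange",192.3-72),("blue",264.3-72),("grey",336.3-72)):
    a=np.radians(a);p=[[x+90*np.cos(a),y+90*np.sin(a),96]]
    print(nm,"scene crop",((proj('scene',p)-[290,170])*400/140).round(),"top crop",((proj('top',p)-[180,150])*400/140+[400,0]).round())
E
```

```text
clock: 19.92
eef_pos: [555.3, 178.3, 134.1]
tcp_rot: [3.141, -0.0, 2.519]
contact_force: [-2.6, 3.8, 3.6]
opening: 0.149
grasp_force: 59.2
clock: 20.58
eef_pos: [555.4, 178.3, 134.1]
tcp_rot: [3.141, -0.0, 2.101]
contact_force: [-2.4, 5.0, 5.0]
opening: 0.149
grasp_force: 59.3
clock: 20.75
eef_pos: [555.3, 178.3, 134.1]
tcp_rot: [3.141, -0.0, 2.104]
contact_force: [-1.7, 4.3, 6.0]
opening: 0.154
grasp_force: 59.3
t [-0.0035 -0.      0.0004] w [ 0.0002 -0.0001  0.0015]
20.75 [555.3 178.3 134.1] [ 3.141 -0.     2.104] q6 -0.23 F [-1.7  4.3  6. ] M [0.64 0.52 0.02] open 0.154 grip 59.3
orange scene crop [[274. 123.]] top crop [[476. 194.]]
blue scene crop [[164.  85.]] top crop [[564. 232.]]
grey scene crop [[ 88. 146.]] top crop [[629. 160.]]
```

View pics/c5.png

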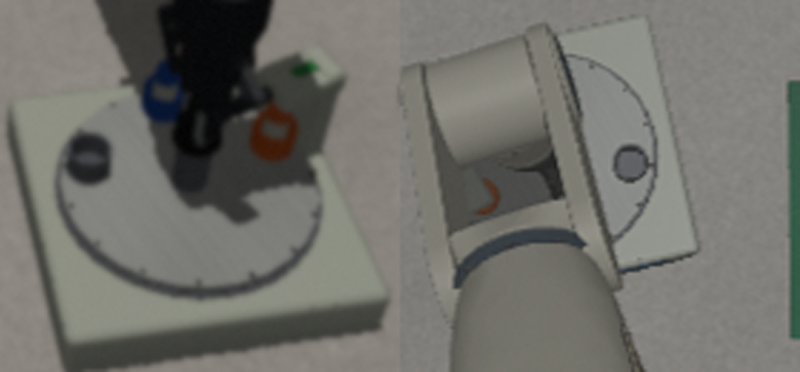

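The orange cup with its vial is under the head at scene crop (274,130). The blue cup is at (165,92). The grey cup at top crop (630,161) matches the predicted (629,160) for 72°. The tool turned 1.254 rad and is still holding.

```bash
python3 -c "
from rig import r
print(r.sign_off())"
```

```text
the job is handed in; nothing more can be done
None
```

I put both vials upright in their cups and let go, turned the knob three clicks clockwise (measured 1.254 rad against 1.257), and handed in at 21 s still holding it, with the orange cup under the reading head.

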